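# Index the capper turret and open the safety cap

### The arm

A 6-joint arm with a two-finger parallel gripper is mounted at the origin on the work surface. World frame = base frame: x ahead of the robot, y to its left, z up, the work surface at z = 0. Lengths are in m, angles in rad, forces in N, time in s.
With the tool pointing down it reaches from about 0.225 to 0.875 m from the base axis. Payload 3.4 kg.
Tool frame: the origin (TCP) lies on the centre line of the jaws, within the pads' length; the fingertips stand 19 mm ahead of it and the grasp point (between the pads) is the TCP; z points along the fingers, y is the direction in which the jaws open and shut (so a half turn about z gives the same grasp; the last joint's range is limited). The gripper opens to 85 mm and grips with 20 to 120 N. Pads are 22 mm wide; open, the fingers measure 114 mm over their backs; the gripper's body (76 mm by 85 mm) begins 54 mm behind the grasp point. The pads swing forward as they close: fully open they stand 13 mm farther back than shut.
Start: joints at [1.019, 0.276, 1.505, -0, 1.361, -0.121], TCP at [0.24, 0.522, 0.25] pointing down, gripper open.
Joint ranges: [-2.89, 2.89], [-0.75, 2.08], [0.22, 2.7], [-1.18, 4.32], [0.11, 2.71], [-2.7, 2.7]. Speed limits (rad/s): [2.57, 2.57, 3.14, 3.14, 3.14, 3.14].

### API

Orientations are given as a unit quaternion [w, x, y, z].
In Python, from rig import monitor, eyes, manip, models gives the robot as it stands.
- The arm moves only by the tool send_rows, never from a script. Its argument "deltas" is a list of rows, each an object with "dp": the shift along the world's x, y, z each as a share of 0.12 m, from -1 to 1, a list of three; "rotation": the turn, a rotation vector about the world's x, y, z each as a share of 0.5 rad, from -1 to 1, a list of three. In form: [{"dp": [dx, dy, dz], "rotation": [rx, ry, rz]}, ...]. A call has 1 to 12 rows; each row is the pose to reach, as a shift and turn from the pose commanded when the call began; what a row does not reach only later rows make up. A row lasts 1/12 s, in which the tool goes at most 41.7 mm and 7.16 degrees, less where a joint would pass 70% of its speed; a pose out of reach is approached as far as the arm can. A call with a number of a shift or a turn outside -1 to 1 is refused whole. A call with a gripper value outside its range is refused whole. "fingers" is the closure, from -1 (fully open) to 1 (shut), set as the call begins (left out, the last holds). The fingers move at their own pace and stop on an object; "grip_force" is the grip in N (left out, the last holds). Time passes only in rows, so rows that repeat a pose let the fingers close. It gives the time, the measured TCP pose, the force and the opening at its end, in the units of the state.
- monitor.get_state(): the state, without advancing time (a new reading comes with each control period).
- eyes.get_image(name): name is "side" or "top"; returns a dict with "color" (480x640x3 uint8, red, green, blue), "depth" (480x640 float32, m along the optical axis (not along the pixel's ray), 0 where there is no reading), "mtx" (3x3 intrinsics, pixels), "rvec" (rotation vector, rad) and "tvec" (3), from world to camera coordinates, as OpenCV has them. Camera axes: x right, y down, z forward; pixel columns grow to the right and rows downward; lengths in m; the calibration is good to about 2 mm. A picture is of the moment at which its call begins.
- manip.sign_off(): hands the job in, once; it reports no verdict.
Trained networks look in a picture, given as the dict that the camera call returned (one of the last four; its "shot" number tells which), for a name from the list of things; names that differ only in an ending like _2 or _b are one class to them, and where a whole thing is asked for, a point or a joint stands for the part that bears it (a point fixed in the world has none). Each returns a list of dicts, best first, with "score" (0 to 1); they miss things now and then, are a little off and sometimes report something else, mostly with a low value. They report only what shows in the picture. A call takes as long as a camera call. They do not tell look-alikes from the thing itself.
- models.find_in(name, picture): "box" ([left, top, right, bottom] in pixels, round what is visible of it).
The state is a dict: "clock": time; "qpos": joint angles; "qd": joint speeds; "effort": joint torques, N m; "position": TCP position; "ee_rot": TCP orientation; "contact_force": force on the tool from outside, world axes, zero at the start; "moment": the same for the moment, N m; "width": finger opening in m.
Only numpy, scipy, OpenCV 4.12 (cv2) and the standard library are available. Lean on these libraries where they do the work, as an engineer would, in place of code of your own. Each camera call takes 0.05 s, during which the arm holds its last target.

### The job

On the small bench capper, lift the sprung index plunger and swing the turret anticlockwise (seen from above) to its next index hole, so that the bottle comes out from under the capping spindle, and let the plunger drop fully home there. Then press the bottle's push-and-turn safety cap down, twist it free anticlockwise while pressing, and lift it straight up. Finish while still holding the cap upright in the gripper, about 6 cm straight above the open bottle, and leave the two tins and the small loose bottle as they stand.

Things in the scene. Friction and masses are not known exactly. Their poses are not given: they have to be found in the camera images.
- turret_axis (a point): Point on the turret's vertical axis at table height, at the middle of the capper's fixed round grey base (244 mm across) with its aluminium index plate (224 mm across, top 30 mm above the table; four brass-rimmed holes 90 degrees apart, 85 mm from the axis). Own z up. Fixed during a run
- capping_chuck (a point): Centre of the underside of the capper's fixed dark chuck (40 mm across), 205 mm above the table, 80 mm from the turret axis: the parked bottle stands under it. It hangs from a 30 mm wide arm (259 to 285 mm high, black knob on top to 310 mm) that runs to a column 28 mm thick, 300 mm high, 175 mm from the turret axis, 30 degrees clockwise (from above) of the chuck
- turret (a joint): Turn of the steel turret, rad, growing anticlockwise seen from above: 0 parked with the bottle under the chuck, 1.571 (90 degrees, a quarter turn) at the next index hole, cap free from above. Stops 0.1 rad past either place. Turns easily (under 0.2 N m) once the plunger pin is out of its hole; the pin in its hole leaves about 0.02 rad of play
- plunger (a joint): Lift of the plunger, m: 0 home, up to 0.026. The pin clears the plate when lifted 12 mm or more; a spring pushes it down with 4 to 8 N. The round-ended 10 mm pin drops into the 13.6 mm hole when let go within about 0.04 rad of it; home reads under 0.002. The knob can slip or roll a few mm in the fingers, so check the turn before letting go
- plunger_knob (a point): Centre of the plunger's black round knob (26 mm across, 26 mm high, upright; centre 87 mm above the table when home), riding on the turret 85 mm from its axis, opposite the bottle; lifting it and swinging it round the axis turns the turret. Below it: a 9.6 mm stem, a 22 mm boss up to 58 mm and the turret arm's top at 46 mm above the table
- bottle_mouth (a point): Centre of the rim of the white plastic bottle (68 mm across, rim 170 mm and shoulder 130 mm above the table), clamped in the turret 80 mm from its axis so that it cannot turn or lift by itself. Neck 32 mm across, 43 mm over the lugs that hold the cap
- cap_center (a point): Centre (half-way up) of the bottle's grey ribbed round safety cap, 54 mm across, 28 mm high, z up, about 35 g; 4 mm below the rim when locked. A spring holds it up: 6 N starts to press it, 10 N presses it to its end 6 mm down. Press it 4 mm or more and, keeping it down, turn it 62 degrees (48 to 76, then a hard stop) anticlockwise from above; then it lifts off
- tin_a: Open steel tin with an orange band, 74 mm across, 62 mm high, loose on the table beside the capper; origin at the centre of its underside
- tin_b: Second open steel tin, the same as the first, loose on the table; origin at the centre of its underside
- spray_bottle: Small plain white bottle, 52 mm across, 120 mm high, loose on the table on the other side of the capper; origin at the centre of its underside
There are look-alikes about, which are no part of the job. Of the things that look like the part that bears cap_center, the middle-sized one is meant.

How it is judged:
On the way, in this order (a step that is already met when the one before it is completed fails the run):
1. the plunger is lifted out of its hole (value of joint plunger above 0.01 m), for 0.1 s.
2. the turret stands at the next index hole with the plunger dropped home and the cap still on (value of joint turret between 1.521 and 1.621 rad and value of joint plunger below 0.003 m and z of cap_center in the frame of bottle_mouth below 0.003 m), for 0.2 s.
3. the cap is pressed down at least 3 mm against its spring (z of cap_center in the frame of bottle_mouth below -0.007 m and horizontal distance between cap_center and bottle_mouth below 0.006 m), for 0.1 s.
4. the cap is free and lifted clear of the bottle (z of cap_center in the frame of bottle_mouth above 0.03 m), for 0.1 s.
At the end, for the whole second after the job is handed in: The gripper holds the cap still and upright (0.3 rad), its centre 35 to 120 mm above the bottle rim, within 35 mm of straight above it, off the bottle; turret at the next hole (1.571 +/- 0.05 rad), plunger home (under 3 mm); tins and small bottle upright where they stood (z of cap_center in the frame of bottle_mouth between 0.035 and 0.12 m and horizontal distance between cap_center and bottle_mouth below 0.035 m and angle between cap_center's own z axis and vertical below 0.3 rad and linear speed of cap below 0.03 m/s and contact force between the fingers and cap above 1 N and contact force between turret and cap below 0.05 N and value of joint turret between 1.521 and 1.621 rad and value of joint plunger below 0.003 m); the arm keeps its last pose, push and grip.
It fails at once if a bystander is moved more than 30 mm or tipped (distance of any of tin_a, tin_b, spray_bottle from where it was at the start of the episode above 0.03 m or angle between any of tin_a, tin_b, spray_bottle's own z axis and vertical above 0.4 rad).
It also fails if it takes over 51 s, if anything falls off the work surface, if the arm or the gripper's body presses on something with over 40 N, if the wrist force passes 120 N, or if a joint passes its speed limit or range.

## Working session

There is one attempt and no reset: what is moved stays moved. The work goes in short steps, Python scripts to look and compute and a tool call to move; the robot and the scene stay as the last step left them, time stands still between calls to the robot, and variables do not carry over. Pictures are saved under pics/ and viewed, and the job is handed in when it is done.

Besides the shell and the picture viewer there is one more tool, called after ">>>" as a command line: name --argument value ..., lists and objects as JSON in quotes. send_rows: Moves the arm, as the interface text tells. Its arguments: {"type":"object","properties":{"deltas":{"type":"array","items":{"type":"object","properties":{"dp":{"type":"array","items":{"type":"number"}},"rotation":{"type":"array","items":{"type":"number"}}}}},"fingers":{"type":"number"},"grip_force":{"type":"number"}},"required":["deltas"]}

```bash
mkdir -p pics; ls
cat > h.py <<'E'
import numpy as np, cv2
from rig import monitor, eyes, manip, models
def shot(n,tag):
    p=eyes.get_image(n); cv2.imwrite(f'pics/{tag}.png',p['color'][:,:,::-1]); return p
def cam(p):
    R=cv2.Rodrigues(np.array(p['rvec'],float))[0]; t=np.array(p['tvec'],float).ravel(); return R,t
def pix2w(p,u,v,d):
    R,t=cam(p);K=np.array(p['mtx']); r=np.linalg.inv(K)@np.array([u,v,1.])*d
    return R.T@(r-t)
def ray_z(p,u,v,z):
    R,t=cam(p);K=np.array(p['mtx']); r=R.T@(np.linalg.inv(K)@np.array([u,v,1.])); c=-R.T@t
    return c+r*(z-c[2])/r[2]
def w2pix(p,X):
    return cv2.projectPoints(np.array([X],float),np.array(p['rvec'],float),np.array(p['tvec'],float),np.array(p['mtx'],float),None)[0].ravel()
def cloud(p):
    R,t=cam(p);K=np.array(p['mtx']);d=p['depth'];v,u=np.mgrid[:480,:640]
    P=np.stack([(u-K[0,2])/K[0,0]*d,(v-K[1,2])/K[1,1]*d,d],-1)
    return (P-t)@R
E
python3 - <<'E'
from h import *
print(monitor.get_state())
for n in('side','top'):
    p=shot(n,n+'0'); R,t=cam(p); print(n,'cam at',-R.T@t,'axis',R[2])
    C=cloud(p); np.save(n+'0.npy',C); np.save(n+'0d.npy',p['depth'])
    for k in('turret','plunger_knob','cap_center','bottle_mouth','tin_a','spray_bottle','capping_chuck'):
        try:
            for r in models.find_in(k,p)[:4]: 
                b=r['box'];u,v=(b[0]+b[2])/2,(b[1]+b[3])/2
                print(k,np.round(b),round(r['score'],2),C[int(v),int(u)].round(3))
        except Exception as e: print(k,e)
E
```

```text
pics
{'clock': 0.0, 'qpos': array([ 1.01902296e+00,  2.76625204e-01,  1.50616003e+00, -2.15975454e-05,
        1.36072935e+00, -1.20999777e-01]), 'qd': array([-0.00209861,  0.00019315, -0.00085018, -0.00069609,  0.00046335,
       -0.00094379]), 'effort': array([-2.88555611e-04, -4.16777301e+01, -2.45802909e+01, -5.21997044e-04,
        1.10232050e-02,  2.10115125e-07]), 'position': array([0.23984456, 0.5220228 , 0.24941176]), 'ee_rot': array([-3.07226388e-04,  2.13722992e-01,  9.76893832e-01, -9.10591849e-04]), 'contact_force': array([0.28236089, 0.08334705, 0.67531454]), 'moment': array([-0.04753006,  0.00203877, -0.00046032]), 'width': 0.08566846261374997}
side cam at [ 0.0221796  -0.54409267  0.68663572] axis [ 0.5550953   0.60178695 -0.57421397]
turret [369. 250. 428. 371.] 0.89 [ 0.565 -0.137  0.07 ]
plunger_knob [383. 329. 402. 357.] 0.81 [ 0.481 -0.194  0.095]
cap_center [327. 260. 350. 280.] 0.85 [0.613 0.057 0.02 ]
cap_center [346. 226. 383. 259.] 0.78 [0.699 0.066 0.042]
cap_center [394. 226. 428. 253.] 0.55 [ 0.614 -0.115  0.181]
bottle_mouth [368. 255. 430. 371.] 0.69 [ 
[... 355 characters left out ...]
knob [441. 266. 458. 281.] 0.62 [ 0.488 -0.182  0.101]
cap_center [308. 202. 321. 218.] 0.79 [0.624 0.067 0.019]
cap_center [284. 143. 322. 182.] 0.74 [0.72  0.088 0.038]
cap_center [390. 172. 425. 210.] 0.73 [ 0.618 -0.088  0.218]
cap_center [301. 267. 327. 298.] 0.31 [0.473 0.067 0.122]
bottle_mouth [374. 178. 458. 282.] 0.65 [ 0.575 -0.131  0.068]
tin_a [504. 172. 549. 215.] 0.81 [ 0.658 -0.374  0.005]
tin_a [500. 247. 548. 286.] 0.76 [ 0.506 -0.358  0.006]
tin_a [358.  87. 475. 298.] 0.66 [ 0.612 -0.1    0.228]
tin_a [392. 178. 426. 209.] 0.17 [ 0.614 -0.092  0.212]
spray_bottle [304. 269. 327. 297.] 0.76 [0.473 0.064 0.12 ]
capping_chuck [361.  88. 474. 296.] 0.95 [ 0.613 -0.101  0.232]
```

Run:
```python
import cv2
a=cv2.imread('pics/side0.png')[120:440,220:620];cv2.imwrite('pics/side0c.png',cv2.resize(a,None,fx=2,fy=1.85,interpolation=cv2.INTER_CUBIC))
a=cv2.imread('pics/top0.png')[70:320,260:570];cv2.imwrite('pics/top0c.png',cv2.resize(a,None,fx=2.4,fy=2.4,interpolation=cv2.INTER_CUBIC))
```

```text
(no output)
```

View pics/side0c.png

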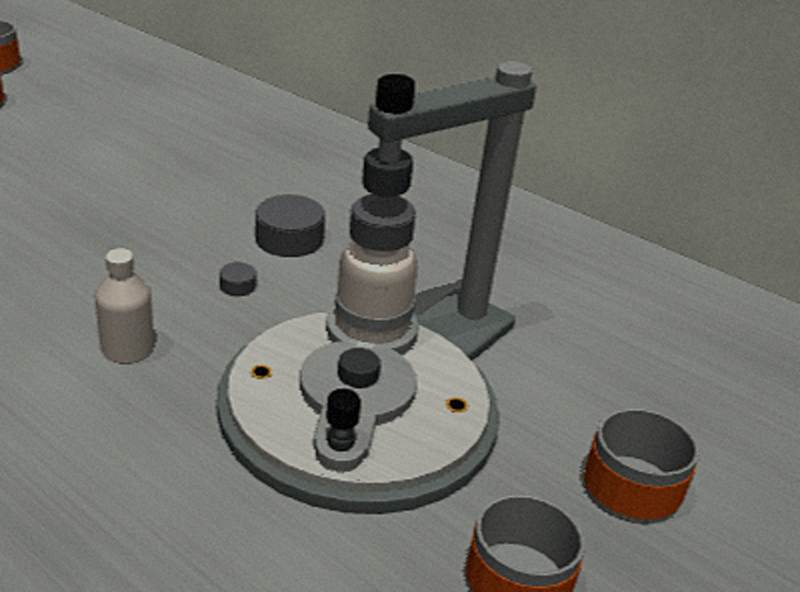

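View pics/top0c.png

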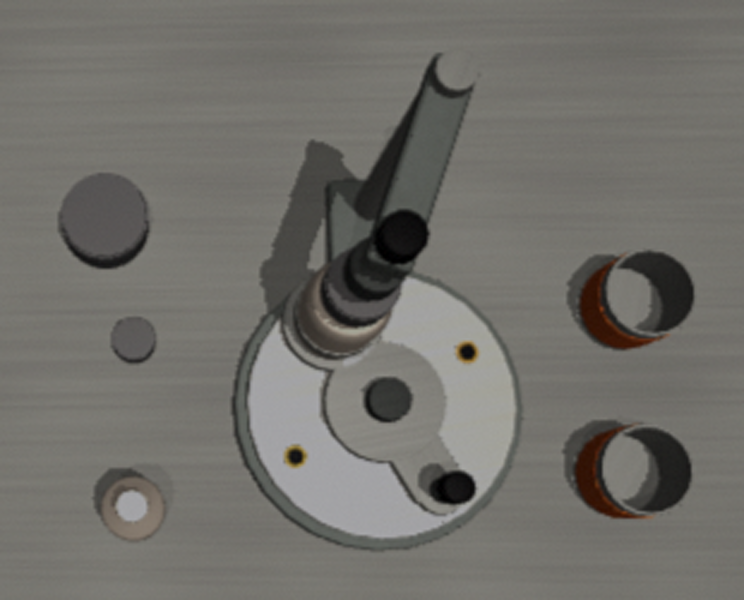

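Run:
```python
from h import *
p=eyes.get_image('top'); q=eyes.get_image('side')
for nm,p in(('top',p),('side',q)):
    c=p['color'].astype(int); br=(c[...,0]-c[...,2]>60)&(c[...,0]>90)
    n,l,s,ce=cv2.connectedComponentsWithStats(br.astype(np.uint8))
    C=cloud(p)
    for i in range(1,n):
        if s[i,4]>=4:
            w=ray_z(p,*ce[i],.03)
            print(nm,s[i],ce[i].round(1),w.round(4))
    # plate: points z in .026-.034
    m=(abs(C[...,2]-.03)<.003)&(abs(C[...,0]-.55)<.2)&(abs(C[...,1]+.15)<.2)
    P=C[m]; (ctr,r)=cv2.minEnclosingCircle(P[:,:2].astype(np.float32)); print('plate',len(P),ctr,r)
    # cap top points
    m=(abs(C[...,2]-.18)<.006)&(np.hypot(C[...,0]-.6,C[...,1]+.11)<.06)
    P=C[m]; print('captop',len(P),np.median(P,0) if len(P) else 0, P[:,:2].min(0),P[:,:2].max(0))
    m=(C[...,2]>.078)&(C[...,2]<.108)&(np.hypot(C[...,0]-.485,C[...,1]+.19)<.03)
    P=C[m]; print('knob',len(P),P.mean(0),P.min(0),P.max(0))
    m=(C[...,2]>.085)&(C[...,2]<.4)&(np.hypot(C[...,0]-.55,C[...,1]+.15)<.06)&0
    for lab,lo,hi in(('colTop',.296,.304),('arm',.28,.29),('knobtop',.306,.315)):
        m=(C[...,2]>lo)&(C[...,2]<hi)&(C[...,0]>.5)&(C[...,1]<.05)
        P=C[m]; 
        if len(P):print(lab,len(P),P.mean(0).round(4),P.min(0).round(3),P.max(0).round(3))
```

```text
top [526 211   4   1   4] [527.5 211. ] [ 0.6152 -0.3635  0.03  ]
top [450 212   9   9  30] [453.9 216.2] [ 0.606  -0.2159  0.03  ]
top [379 256   9   9  24] [382.6 260. ] [ 0.5185 -0.0703  0.03  ]
plate 5291 (0.582446813583374, -0.20705704391002655) 0.17890532314777374
captop 367 [ 0.61839476 -0.09023689  0.17944323] [ 0.60396225 -0.12796004] [ 0.65698115 -0.07510777]
knob 186 [ 0.48929355 -0.18377163  0.09721899] [ 0.47731594 -0.19791936  0.07824557] [ 0.50233123 -0.17297229  0.10309146]
colTop 287 [ 0.7207 -0.1339  0.2983] [ 0.617 -0.154  0.296] [ 0.75  -0.087  0.304]
arm 1215 [ 0.6858 -0.1208  0.2844] [ 0.614 -0.153  0.28 ] [ 0.754 -0.084  0.29 ]
knobtop 316 [ 0.6305 -0.1014  0.3094] [ 0.617 -0.117  0.306] [ 0.646 -0.087  0.312]
side [186 133  37  25 150] [207.  145.1] [0.7443 0.7336 0.03  ]
side [159 145  55  35 369] [192.8 165.2] [0.6457 0.6518 0.03  ]
side [129 152  57  40 429] [162.2 175.8] [0.5555 0.6565 0.03  ]
side [214 163   4   4   6] [215.  164.2] [0.6918 0.6137 0.03  ]
side [113 175  42  30 362] [135.5 192.3] [0.4639 0.6263 0.03  ]
side [ 65 176  30  29 227] [ 80.9 189
[... 911 characters left out ...]
.6] [ 0.4767 -0.3672  0.03  ]
side [502 437   2   3   4] [502.5 438. ] [ 0.5024 -0.3821  0.03  ]
side [497 445   4   6   8] [499.  447.6] [ 0.4857 -0.3869  0.03  ]
plate 6310 (0.5877916812896729, -0.14500552415847778) 0.23801472783088684
captop 520 [ 0.62607467 -0.1060124   0.18014181] [ 0.60133808 -0.13022635] [ 0.65650742 -0.07587765]
knob 313 [ 0.484761   -0.19015278  0.09432682] [ 0.47509076 -0.20095538  0.07801848] [ 0.50193222 -0.17442073  0.10248945]
colTop 629 [ 1.0516 -0.1011  0.2997] [ 0.615 -0.205  0.296] [1.237 0.048 0.304]
arm 1324 [ 0.9047 -0.1109  0.2848] [ 0.612 -0.21   0.28 ] [1.237 0.049 0.29 ]
knobtop 632 [ 1.0754 -0.0906  0.3103] [ 0.615 -0.202  0.306] [1.237 0.05  0.315]
```

>>> send_rows --deltas '[{"dp": [0.09, -0.25, 0], "rotation": [0, 0, -0.18]}, {"dp": [0.18, -0.5, 0], "rotation": [0, 0, -0.36]}, {"dp": [0.27, -0.75, 0], "rotation": [0, 0, -0.54]}, {"dp": [0.35, -1.0, 0], "rotation": [0, 0, -0.72]}]' --fingers -1 --grip_force 40

```text
clock: 1.23
position: [0.2824, 0.4013, 0.2502]
ee_rot: [0.0, 0.387, 0.922, 0.0]
contact_force: [0.6, -0.1, -0.1]
width: 0.0854
```

>>> send_rows --deltas '[{"dp": [0.09, -0.25, 0], "rotation": [0, 0, -0.18]}, {"dp": [0.18, -0.5, 0], "rotation": [0, 0, -0.36]}, {"dp": [0.27, -0.75, 0], "rotation": [0, 0, -0.54]}, {"dp": [0.35, -1.0, 0], "rotation": [0, 0, -0.72]}]'

```text
clock: 1.57
position: [0.3245, 0.2811, 0.2505]
ee_rot: [0.0, 0.546, 0.838, 0.0]
contact_force: [-0.7, -0.6, -0.6]
width: 0.0855
```

>>> send_rows --deltas '[{"dp": [0.09, -0.25, 0], "rotation": [0, 0, -0.18]}, {"dp": [0.18, -0.5, 0], "rotation": [0, 0, -0.36]}, {"dp": [0.27, -0.75, 0], "rotation": [0, 0, -0.54]}, {"dp": [0.35, -1.0, 0], "rotation": [0, 0, -0.72]}]'

```text
clock: 1.9
position: [0.3665, 0.1611, 0.2506]
ee_rot: [0.0, 0.687, 0.727, 0.0]
contact_force: [0.5, 0.4, 0.1]
width: 0.0851
```

>>> send_rows --deltas '[{"dp": [0.09, -0.25, 0], "rotation": [0, 0, -0.18]}, {"dp": [0.18, -0.5, 0], "rotation": [0, 0, -0.36]}, {"dp": [0.27, -0.75, 0], "rotation": [0, 0, -0.54]}, {"dp": [0.35, -1.0, 0], "rotation": [0, 0, -0.72]}]'

```text
clock: 2.23
position: [0.4086, 0.0409, 0.2507]
ee_rot: [0.0, 0.806, 0.592, 0.0]
contact_force: [0.2, 0.0, -0.6]
width: 0.0852
```

>>> send_rows --deltas '[{"dp": [0.09, -0.25, 0], "rotation": [0, 0, -0.18]}, {"dp": [0.18, -0.5, 0], "rotation": [0, 0, -0.36]}, {"dp": [0.27, -0.75, 0], "rotation": [0, 0, -0.54]}, {"dp": [0.35, -1.0, 0], "rotation": [0, 0, -0.72]}]'

```text
clock: 2.57
position: [0.4506, -0.0792, 0.2505]
ee_rot: [0.0, 0.899, 0.438, 0.0]
contact_force: [0.6, 0.5, -0.2]
width: 0.0854
```

>>> send_rows --deltas '[{"dp": [0.08, -0.22, 0], "rotation": [0, 0, -0.18]}, {"dp": [0.16, -0.45, 0], "rotation": [0, 0, -0.36]}, {"dp": [0.24, -0.67, 0], "rotation": [0, 0, -0.54]}, {"dp": [0.324, -0.895, -0.2], "rotation": [0, 0, -0.735]}, {"dp": [0.324, -0.895, -0.5], "rotation": [0, 0, -0.735]}, {"dp": [0.324, -0.895, -0.8], "rotation": [0, 0, -0.735]}]'

```text
clock: 3.07
position: [0.4906, -0.1873, 0.1542]
ee_rot: [0.002, 0.964, 0.267, 0.002]
contact_force: [0.1, 1.3, -1.5]
width: 0.0853
```

Run:
```python
from h import *
s=monitor.get_state();print(s['position'],s['ee_rot'],s['clock'])
for n in('top','side'):
    p=shot(n,n+'1'); a=p['color'][:,:,::-1]; u,v=w2pix(p,[.4895,-.1866,.1]); print(u,v)
    a=a.copy();cv2.drawMarker(a,(int(u),int(v)),(0,0,255),0,6)
    u,v=int(u),int(v); b=a[v-110:v+70,u-120:u+120];cv2.imwrite(f'pics/{n}1c.png',cv2.resize(b,None,fx=3,fy=3))
```

```text
[ 0.49061113 -0.18732542  0.15418732] [0.00167009 0.9636713  0.26708109 0.00158889] 3.0667
451.326987307267 272.3536572204058
392.2705988760358 334.63311322950267
```

View pics/side1c.png

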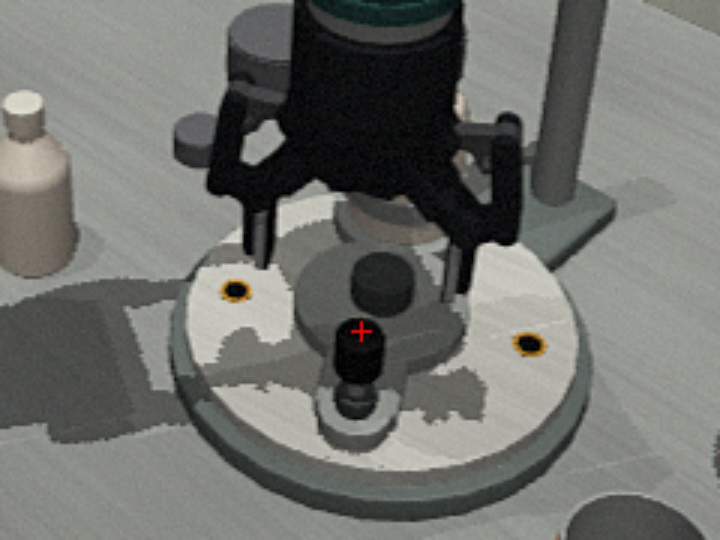

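Side view: the knob top sits right at my computed mark (crop 360,330), midway between the open fingers. Descend and close.

>>> send_rows --deltas '[{"dp": [0, 0, -0.18], "rotation": [0, 0, 0]}, {"dp": [0, 0, -0.36], "rotation": [0, 0, 0]}, {"dp": [0, 0, -0.55], "rotation": [0, 0, 0]}, {"dp": [0, 0, -0.55], "rotation": [0, 0, 0]}, {"dp": [0, 0, -0.55], "rotation": [0, 0, 0]}]'

```text
clock: 3.58
position: [0.4894, -0.1848, 0.0893]
ee_rot: [0.0, 0.963, 0.269, -0.0]
contact_force: [0.5, 0.8, 0.4]
width: 0.0851
```

>>> send_rows --deltas '[{"dp": [0, 0, 0], "rotation": [0, 0, 0]}, {"dp": [0, 0, 0], "rotation": [0, 0, 0]}, {"dp": [0, 0, 0], "rotation": [0, 0, 0]}, {"dp": [0, 0, 0], "rotation": [0, 0, 0]}, {"dp": [0, 0, 0], "rotation": [0, 0, 0]}, {"dp": [0, 0, 0], "rotation": [0, 0, 0]}, {"dp": [0, 0, 0], "rotation": [0, 0, 0]}, {"dp": [0, 0, 0], "rotation": [0, 0, 0]}, {"dp": [0, 0, 0], "rotation": [0, 0, 0]}, {"dp": [0, 0, 0], "rotation": [0, 0, 0]}]' --fingers 1 --grip_force 40

```text
clock: 4.42
position: [0.4897, -0.1855, 0.0894]
ee_rot: [0.001, 0.963, 0.268, 0.001]
contact_force: [-1.0, -0.4, 6.0]
width: 0.0248
```

>>> send_rows --deltas '[{"dp": [0, 0, 0.05], "rotation": [0, 0, 0]}, {"dp": [0, 0, 0.1], "rotation": [0, 0, 0]}, {"dp": [0, 0, 0.16], "rotation": [0, 0, 0]}, {"dp": [0, 0, 0.16], "rotation": [0, 0, 0]}, {"dp": [0, 0, 0.16], "rotation": [0, 0, 0]}, {"dp": [0, 0, 0.16], "rotation": [0, 0, 0]}]'

```text
clock: 4.92
position: [0.4893, -0.185, 0.1073]
ee_rot: [0.0, 0.963, 0.268, 0.0]
contact_force: [3.4, -0.9, -6.9]
width: 0.0249
```

Run:
```python
from h import *
s=monitor.get_state();print(s['position'],s['ee_rot'],s['clock'],s['contact_force'],s['qpos'])
for n in('side',):
    p=shot(n,n+'2'); a=p['color'][:,:,::-1]; u,v=w2pix(p,[.4895,-.1866,.1]); print(u,v)
    u,v=int(u),int(v); b=a[v-110:v+70,u-120:u+120];cv2.imwrite(f'pics/{n}2c.png',cv2.resize(b,None,fx=3,fy=3))
```

```text
[ 0.48932621 -0.18503357  0.10734785] [2.55366575e-04 9.63365583e-01 2.68191327e-01 3.15185293e-04] 4.9167 [ 3.39460511 -0.9057024  -6.88835208] [-4.94618447e-01  3.21765071e-01  1.82915666e+00  8.25855452e-05
  9.89862562e-01  5.33102363e-01]
392.2705988760358 334.63311322950267
```

View pics/side2c.png

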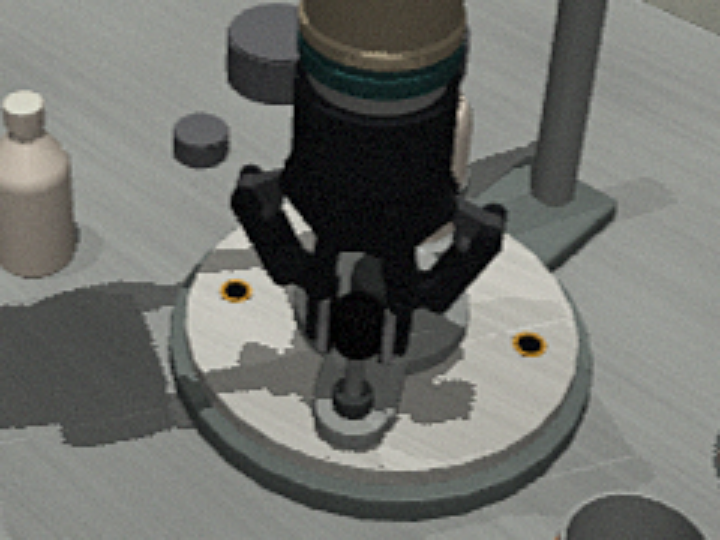

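Run:
```python
import numpy as np
r=.0845
P=lambda a:r*np.array([np.cos(np.radians(a)),np.sin(np.radians(a))])
for k in range(4):
    a0=-150+22.5*k
    print([list(((P(a0+4.5*j)-P(a0))/.12).round(3))+[round(np.radians(4.5*j)/.5,3)] for j in range(1,6)])
```

```text
[[np.float64(0.03), np.float64(-0.047), np.float64(0.157)], [np.float64(0.063), np.float64(-0.091), np.float64(0.314)], [np.float64(0.099), np.float64(-0.133), np.float64(0.471)], [np.float64(0.139), np.float64(-0.171), np.float64(0.628)], [np.float64(0.181), np.float64(-0.207), np.float64(0.785)]]
[[np.float64(0.045), np.float64(-0.032), np.float64(0.157)], [np.float64(0.093), np.float64(-0.06), np.float64(0.314)], [np.float64(0.142), np.float64(-0.085), np.float64(0.471)], [np.float64(0.194), np.float64(-0.105), np.float64(0.628)], [np.float64(0.246), np.float64(-0.122), np.float64(0.785)]]
[[np.float64(0.054), np.float64(-0.012), np.float64(0.157)], [np.float64(0.109), np.float64(-0.02), np.float64(0.314)], [np.float64(0.164), np.float64(-0.024), np.float64(0.471)], [np.float64(0.219), np.float64(-0.023), np.float64(0.628)], [np.float64(0.274), np.float64(-0.018), np.float64(0.785)]]
[[np.float64(0.054), np.float64(0.009), np.float64(0.157)], [np.float64(0.108), np.float64(0.023), np.float64(0.314)], [np.float64(0.16), np.float64(0.041), np.float64(0.471)], [np.float64(0.211), np.float64(0.063), np.float64(0.628)], [np.float64(0.26), np.float64(0.088), np.float64(0.785)]]
```

>>> send_rows --deltas '[{"dp": [0.03, -0.047, 0], "rotation": [0, 0, 0.157]}, {"dp": [0.063, -0.091, 0], "rotation": [0, 0, 0.314]}, {"dp": [0.099, -0.133, 0], "rotation": [0, 0, 0.471]}, {"dp": [0.139, -0.171, 0], "rotation": [0, 0, 0.628]}, {"dp": [0.181, -0.207, 0], "rotation": [0, 0, 0.785]}, {"dp": [0.181, -0.207, 0], "rotation": [0, 0, 0.785]}]'

```text
clock: 5.47
position: [0.5111, -0.2101, 0.1069]
ee_rot: [-0.0, 0.892, 0.452, -0.0]
contact_force: [1.9, 0.8, -7.0]
width: 0.0251
```

>>> send_rows --deltas '[{"dp": [0.045, -0.032, 0], "rotation": [0, 0, 0.157]}, {"dp": [0.093, -0.06, 0], "rotation": [0, 0, 0.314]}, {"dp": [0.142, -0.085, 0], "rotation": [0, 0, 0.471]}, {"dp": [0.194, -0.105, 0], "rotation": [0, 0, 0.628]}, {"dp": [0.246, -0.122, 0], "rotation": [0, 0, 0.785]}]'

```text
clock: 5.88
position: [0.5397, -0.2243, 0.1069]
ee_rot: [-0.001, 0.787, 0.617, -0.0]
contact_force: [2.9, -1.7, -7.1]
width: 0.0252
```

>>> send_rows --deltas '[{"dp": [0.054, -0.012, 0], "rotation": [0, 0, 0.157]}, {"dp": [0.109, -0.02, 0], "rotation": [0, 0, 0.314]}, {"dp": [0.164, -0.024, 0], "rotation": [0, 0, 0.471]}, {"dp": [0.219, -0.023, 0], "rotation": [0, 0, 0.628]}, {"dp": [0.274, -0.018, 0], "rotation": [0, 0, 0.785]}]'

```text
clock: 6.3
position: [0.5725, -0.2267, 0.1069]
ee_rot: [-0.001, 0.652, 0.759, -0.001]
contact_force: [1.5, -2.5, -6.9]
width: 0.0249
```

>>> send_rows --deltas '[{"dp": [0.054, 0.009, 0], "rotation": [0, 0, 0.157]}, {"dp": [0.108, 0.023, 0], "rotation": [0, 0, 0.314]}, {"dp": [0.16, 0.041, 0], "rotation": [0, 0, 0.471]}, {"dp": [0.211, 0.063, 0], "rotation": [0, 0, 0.628]}, {"dp": [0.26, 0.088, 0], "rotation": [0, 0, 0.785]}, {"dp": [0.26, 0.088, 0], "rotation": [0, 0, 0.785]}, {"dp": [0.26, 0.088, 0], "rotation": [0, 0, 0.785]}]'

```text
clock: 6.88
position: [0.6039, -0.2162, 0.1069]
ee_rot: [-0.0, 0.493, 0.87, -0.001]
contact_force: [2.0, -4.5, -7.2]
width: 0.0248
```

Run:
```python
from h import *
s=monitor.get_state();print(s['position'],s['ee_rot'],s['clock'],s['contact_force'],s['qpos'])
for n in('top','side',):
    p=shot(n,n+'3'); a=p['color'][:,:,::-1]; u,v=w2pix(p,[.5624,-.1429,.08])
    u,v=int(u),int(v); b=a[v-90:v+90,u-110:u+110];cv2.imwrite(f'pics/{n}3c.png',cv2.resize(b,None,fx=3.3,fy=3.3))
    C=cloud(p)
    for r in models.find_in('cap_center',p): b=r['box'];print(n,np.round(b),r['score'],ray_z(p,(b[0]+b[2])/2,(b[1]+b[3])/2,.166))
    for z0,z1 in((.174,.19),):
        m=(C[...,2]>z0)&(C[...,2]<z1)&(np.hypot(C[...,0]-.5213,C[...,1]+.0743)<.04)
        P=C[m];print('captop',len(P),P.mean(0),(P[:,:2].min(0)+P[:,:2].max(0))/2,P[:,2].mean())
```

```text
[ 0.60392124 -0.21616301  0.10691339] [-3.45087691e-04  4.92784670e-01  8.70151072e-01 -5.10671136e-04] 6.8833 [ 2.00606601 -4.49950987 -7.16511831] [-4.51601595e-01  4.77324852e-01  1.56100962e+00 -1.09218958e-03
  1.10401220e+00 -9.91331680e-01]
top [287. 146. 323. 181.] 0.97 [0.67909734 0.07973959 0.166     ]
top [308. 200. 325. 219.] 0.74 [0.59709585 0.05998319 0.166     ]
top [376. 234. 411. 270.] 0.57 [ 0.52127794 -0.07163754  0.166     ]
captop 814 [ 0.52238364 -0.07323398  0.17955426] [ 0.52258794 -0.07379959] 0.17955426012711712
side [337. 243. 372. 273.] 0.69 [ 0.5244642  -0.07132251  0.166     ]
side [346. 224. 381. 258.] 0.67 [ 0.56926201 -0.04956552  0.166     ]
side [329. 264. 340. 279.] 0.55 [ 0.47624319 -0.07365099  0.166     ]
captop 614 [ 0.5186811  -0.07735196  0.17971976] [ 0.52154687 -0.07529506] 0.17971975809013357
```

View pics/top3c.png

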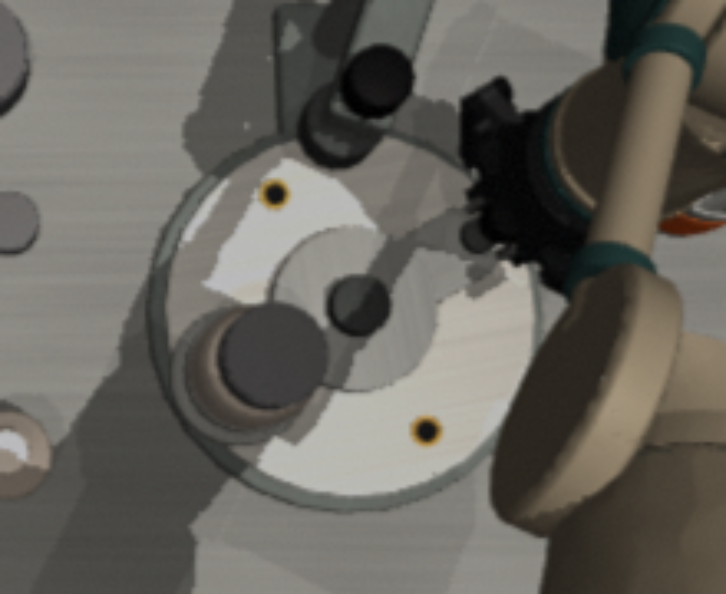

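View pics/side3c.png

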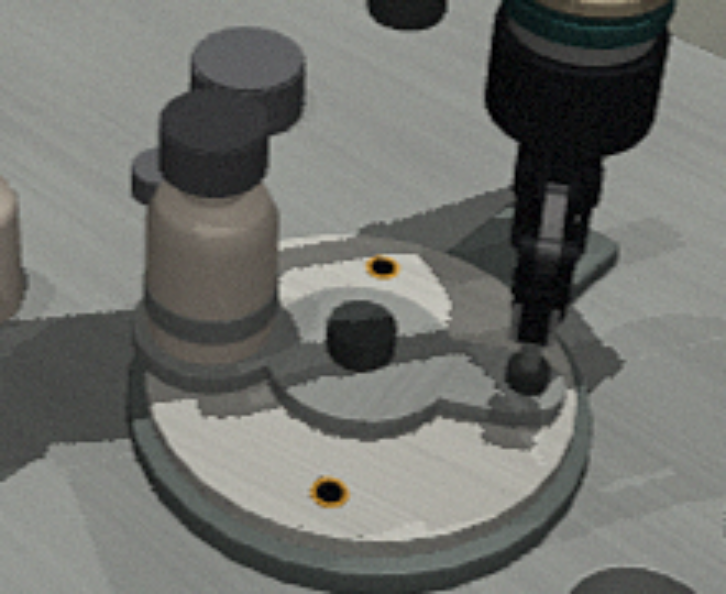

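Both pictures: bottle out from under the chuck (top crop ~270,355), knob near the far hole. The other two holes now show (top crop 275,194 and 426,430), so I can refine the index angle.

Run:
```python
from h import *
a=[]
for n in('top','side'):
  for k in range(2):
    p=eyes.get_image(n)
    c=p['color'].astype(int); br=(c[...,0]-c[...,2]>45)&(c[...,0]>80)
    nn,l,s,ce=cv2.connectedComponentsWithStats(br.astype(np.uint8))
    H=[]
    for i in range(1,nn):
        w=ray_z(p,*ce[i],.03)
        if s[i,4]>=10 and np.hypot(w[0]-.5624,w[1]+.1429)<.11: H.append(w[:2]);print(n,w.round(4),s[i,4])
    # cap top disk: dark mask by depth
    C=cloud(p);m=((abs(C[...,2]-.18)<.006)&(np.hypot(C[...,0]-.5213,C[...,1]+.0743)<.045)).astype(np.uint8)
    m=cv2.morphologyEx(m,cv2.MORPH_OPEN,np.ones((3,3),np.uint8))
    cn=max(cv2.findContours(m,cv2.RETR_EXTERNAL,cv2.CHAIN_APPROX_NONE)[0],key=len)
    e=cv2.fitEllipse(cn);w=ray_z(p,*e[0],.18);print('cap',w.round(4),e[1])
    if len(H)==2:
        ax=(H[0]+H[1])/2; d=H[0]-H[1]; print('axis',ax,'ang',np.degrees(np.arctan2(d[1],d[0])), 'cap ang',np.degrees(np.arctan2(w[1]-ax[1],w[0]-ax[0])),np.hypot(*(w[:2]-ax)))
```

```text
top [ 0.6358 -0.0999  0.03  ] 44
top [ 0.4895 -0.1871  0.03  ] 47
cap [ 0.5221 -0.0731  0.18  ] (30.989334106445312, 31.40450096130371)
axis [ 0.56264063 -0.14346531] ang 30.789358329796084 cap ang 119.93262205576187 0.08115524265266294
top [ 0.6358 -0.0999  0.03  ] 44
top [ 0.4894 -0.1869  0.03  ] 48
cap [ 0.5223 -0.073   0.18  ] (31.130983352661133, 31.565099716186523)
axis [ 0.5626237  -0.14336561] ang 30.725879259971414 cap ang 119.80083502406194 0.08106446974386622
side [ 0.6352 -0.099   0.03  ] 39
side [ 0.4891 -0.1863  0.03  ] 51
cap [ 0.5186 -0.0781  0.18  ] (21.36081314086914, 33.21756362915039)
axis [ 0.56214056 -0.14261442] ang 30.84735445244577 cap ang 124.02835324058275 0.07785653226000315
side [ 0.6352 -0.0993  0.03  ] 41
side [ 0.4891 -0.1863  0.03  ] 53
cap [ 0.5187 -0.0774  0.18  ] (21.38792610168457, 33.535980224609375)
axis [ 0.5621289  -0.14277965] ang 30.797363925870954 cap ang 123.62412912561928 0.07849286988867028
```

>>> send_rows --deltas '[{"dp": [0.008, 0.005, 0], "rotation": [0, 0, 0]}, {"dp": [0.008, 0.005, -0.05], "rotation": [0, 0, 0]}, {"dp": [0.008, 0.005, -0.1], "rotation": [0, 0, 0]}, {"dp": [0.008, 0.005, -0.14], "rotation": [0, 0, 0]}, {"dp": [0.008, 0.005, -0.14], "rotation": [0, 0, 0]}, {"dp": [0.008, 0.005, -0.14], "rotation": [0, 0, 0]}]'

```text
clock: 7.78
position: [0.6047, -0.2157, 0.0902]
ee_rot: [-0.001, 0.492, 0.871, -0.0]
contact_force: [-1.7, -5.1, -4.3]
width: 0.0247
```

Run:
```python
from h import *
for n in('top',):
    p=shot(n,n+'4'); C=cloud(p)
    m=((abs(C[...,2]-.18)<.006)&(np.hypot(C[...,0]-.5213,C[...,1]+.0743)<.045)).astype(np.uint8)
    m=cv2.morphologyEx(m,cv2.MORPH_OPEN,np.ones((3,3),np.uint8))
    cn=max(cv2.findContours(m,cv2.RETR_EXTERNAL,cv2.CHAIN_APPROX_NONE)[0],key=len)
    e=cv2.fitEllipse(cn);w=ray_z(p,*e[0],.18);print('cap',w.round(4),e[1])
```

```text
cap [ 0.5215 -0.0736  0.18  ] (31.2034969329834, 31.847869873046875)
```

>>> send_rows --deltas '[{"dp": [0, 0, 0], "rotation": [0, 0, 0]}, {"dp": [0, 0, 0], "rotation": [0, 0, 0]}, {"dp": [0, 0, 0], "rotation": [0, 0, 0]}, {"dp": [0, 0, 0], "rotation": [0, 0, 0]}, {"dp": [0, 0, 0], "rotation": [0, 0, 0]}, {"dp": [0, 0, 0], "rotation": [0, 0, 0]}, {"dp": [0, 0, 0.3], "rotation": [0, 0, 0]}, {"dp": [0, 0, 0.6], "rotation": [0, 0, 0]}, {"dp": [0, 0, 0.95], "rotation": [0, 0, 0]}]' --fingers -1

```text
clock: 8.58
position: [0.6042, -0.2147, 0.2039]
ee_rot: [-0.002, 0.492, 0.871, 0.0]
contact_force: [0.4, -0.8, -0.1]
width: 0.0858
```

Run:
```python
from h import *
print(monitor.get_state()['contact_force'])
for n in('side','top'):
    p=shot(n,n+'5'); a=p['color'][:,:,::-1]; u,v=w2pix(p,[.6062,-.2160,.1]);print(u,v)
    a=a.copy();cv2.drawMarker(a,(int(u),int(v)),(0,0,255),0,6)
    u,v=int(u),int(v); b=a[v-70:v+90,u-120:u+100];cv2.imwrite(f'pics/{n}5c.png',cv2.resize(b,None,fx=3.3,fy=3.3))
    C=cloud(p)
    m=(C[...,2]>.05)&(C[...,2]<.13)&(np.hypot(C[...,0]-.606,C[...,1]+.216)<.018)
    P=C[m];print('knob',len(P)); 
    if len(P): print(np.percentile(P[:,2],[50,90,98]),P.mean(0))
```

```text
[ 0.44833918 -0.81046506 -0.12228894]
453.4321552858081 307.62392614048207
knob 428
[0.08777161 0.10060297 0.10180942] [ 0.6004482  -0.21934824  0.08256826]
464.5342787716963 209.68542103833138
knob 228
[0.0982285  0.10108177 0.10228776] [ 0.60387561 -0.21306749  0.09027503]
```

View pics/side5c.png

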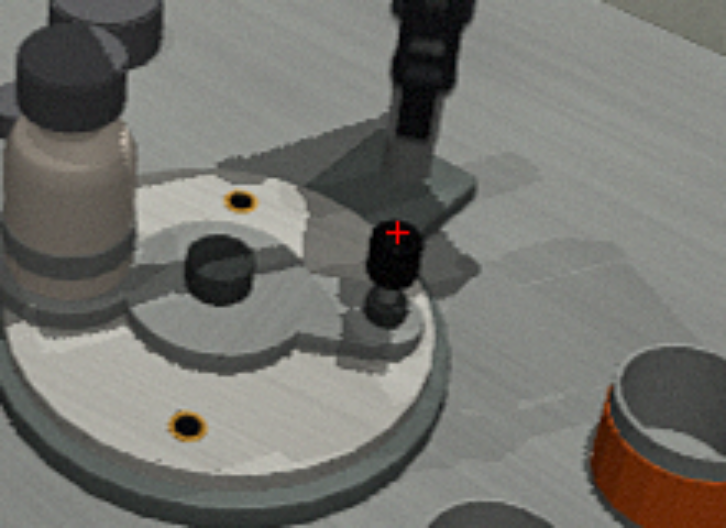

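>>> send_rows --deltas '[{"dp": [-0.2, 0.0, 0.1], "rotation": [0, 0, -0.14]}, {"dp": [-0.4, 0.0, 0.2], "rotation": [0, 0, -0.28]}, {"dp": [-0.6, 0.05, 0.3], "rotation": [0, 0, -0.42]}, {"dp": [-0.8, 0.1, 0.38], "rotation": [0, 0, -0.54]}]'

```text
clock: 9.02
position: [0.5084, -0.2033, 0.2504]
ee_rot: [0.0, 0.606, 0.796, 0.0]
contact_force: [0.1, 1.0, 0.9]
width: 0.0855
```

>>> send_rows --deltas '[{"dp": [0.03, 0.25, 0], "rotation": [0, 0, -0.14]}, {"dp": [0.06, 0.5, 0], "rotation": [0, 0, -0.28]}, {"dp": [0.09, 0.75, 0], "rotation": [0, 0, -0.42]}, {"dp": [0.11, 1.0, 0], "rotation": [0, 0, -0.54]}, {"dp": [0.11, 1.0, 0], "rotation": [0, 0, -0.54]}]'

```text
clock: 9.43
position: [0.5221, -0.0784, 0.25]
ee_rot: [-0.001, 0.706, 0.709, 0.001]
contact_force: [-0.6, -0.8, 0.5]
width: 0.0856
```

Run:
```python
from h import *
s=monitor.get_state();print(s['position'],s['ee_rot'],s['clock'],s['qpos'])
R=np.array([.5216,-.074,.164]); print((R-s['position'])/.12)
```

```text
[ 0.52206306 -0.07841488  0.25000572] [-0.00136518  0.70550313  0.70870391  0.00149557] 9.4333 [-0.2835259   0.20536983  1.60289146  0.00404624  1.33429685 -0.28900245]
[-0.00385881  0.03679068 -0.7167143 ]
```

>>> send_rows --deltas '[{"dp": [0, 0.033, -0.15], "rotation": [0, 0, 0]}, {"dp": [0, 0.033, -0.35], "rotation": [0, 0, 0]}, {"dp": [0, 0.033, -0.5], "rotation": [0, 0, 0]}, {"dp": [0, 0.033, -0.65], "rotation": [0, 0, 0]}, {"dp": [0, 0.033, -0.71], "rotation": [0, 0, 0]}, {"dp": [0, 0.033, -0.71], "rotation": [0, 0, 0]}]'

```text
clock: 9.93
position: [0.5211, -0.0793, 0.1629]
ee_rot: [-0.002, 0.706, 0.708, -0.001]
contact_force: [0.0, 0.1, 0.3]
width: 0.0849
```

Run:
```python
from h import *
for n in('side','top'):
    p=shot(n,n+'6'); a=p['color'][:,:,::-1]; u,v=w2pix(p,[.5216,-.074,.17])
    u,v=int(u),int(v); b=a[v-90:v+90,u-110:u+110];cv2.imwrite(f'pics/{n}6c.png',cv2.resize(b,None,fx=3.3,fy=3.3))
```

```text
(no output)
```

View pics/side6c.png

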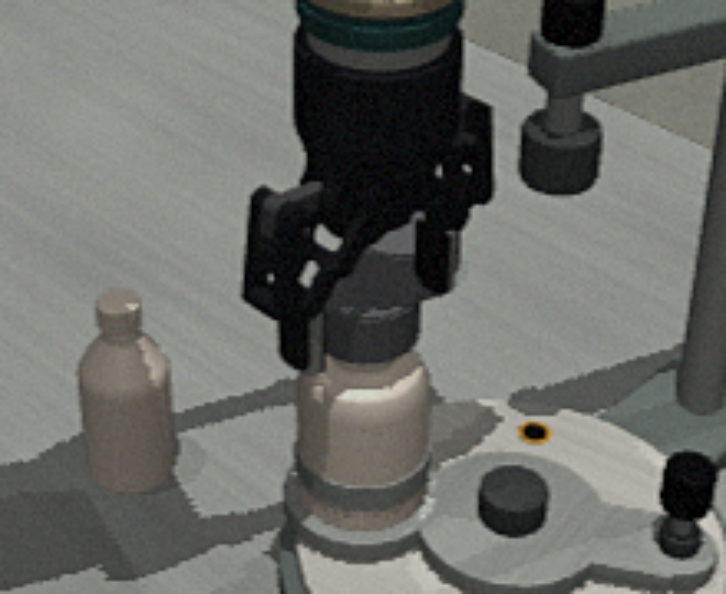

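View pics/top6c.png

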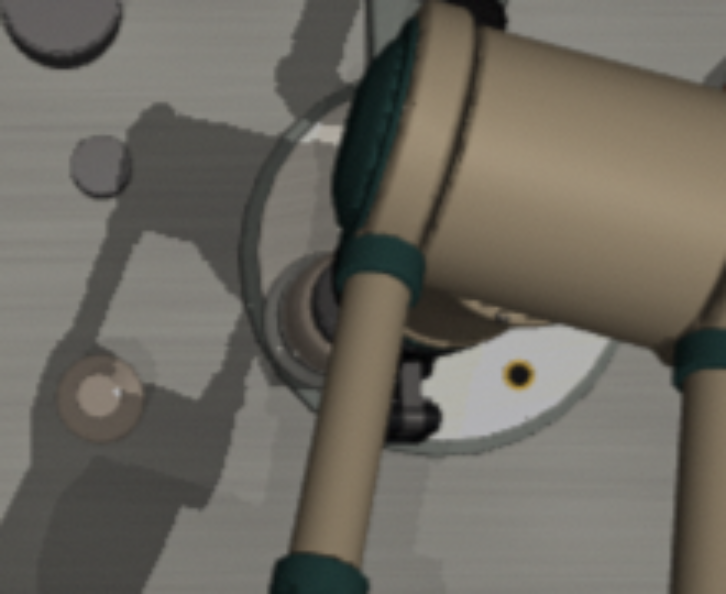

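>>> send_rows --deltas '[{"dp": [0.004, 0.042, 0], "rotation": [0, 0, 0]}, {"dp": [0.004, 0.042, 0], "rotation": [0, 0, 0]}, {"dp": [0.004, 0.042, 0], "rotation": [0, 0, 0]}, {"dp": [0.004, 0.042, 0], "rotation": [0, 0, 0]}]'

```text
clock: 10.37
position: [0.5234, -0.0744, 0.1655]
ee_rot: [0.001, 0.706, 0.708, 0.0]
contact_force: [-1.3, -0.2, 0.2]
width: 0.0855
```

>>> send_rows --deltas '[{"dp": [0, 0, 0], "rotation": [0, 0, 0]}, {"dp": [0, 0, 0], "rotation": [0, 0, 0]}, {"dp": [0, 0, 0], "rotation": [0, 0, 0]}, {"dp": [0, 0, 0], "rotation": [0, 0, 0]}, {"dp": [0, 0, 0], "rotation": [0, 0, 0]}, {"dp": [0, 0, 0], "rotation": [0, 0, 0]}, {"dp": [0, 0, 0], "rotation": [0, 0, 0]}, {"dp": [0, 0, 0], "rotation": [0, 0, 0]}]' --fingers 1 --grip_force 60

```text
clock: 11.03
position: [0.5227, -0.0741, 0.1652]
ee_rot: [-0.0, 0.706, 0.708, 0.0]
contact_force: [-2.4, 1.1, 5.3]
width: 0.053
```

>>> send_rows --deltas '[{"dp": [0, 0, -0.02], "rotation": [0, 0, 0]}, {"dp": [0, 0, -0.04], "rotation": [0, 0, 0]}, {"dp": [0, 0, -0.05], "rotation": [0, 0, 0]}, {"dp": [0, 0, -0.05], "rotation": [0, 0, 0]}, {"dp": [0, 0, -0.05], "rotation": [0, 0, 0]}]'

```text
clock: 11.45
position: [0.5229, -0.0741, 0.1598]
ee_rot: [-0.0, 0.706, 0.708, 0.0]
contact_force: [-3.4, 2.7, 9.0]
width: 0.0526
```

>>> send_rows --deltas '[{"dp": [0, 0, -0.012], "rotation": [0, 0, 0]}, {"dp": [0, 0, -0.012], "rotation": [0, 0, 0]}, {"dp": [0, 0, -0.012], "rotation": [0, 0, 0]}]'

```text
clock: 11.7
position: [0.523, -0.0741, 0.1594]
ee_rot: [0.0, 0.706, 0.708, 0.001]
contact_force: [-4.5, 2.3, 13.6]
width: 0.053
```

>>> send_rows --deltas '[{"dp": [0, 0, 0], "rotation": [0, 0, 0.15]}, {"dp": [0, 0, 0], "rotation": [0, 0, 0.3]}, {"dp": [0, 0, 0], "rotation": [0, 0, 0.45]}, {"dp": [0, 0, 0], "rotation": [0, 0, 0.6]}, {"dp": [0, 0, 0], "rotation": [0, 0, 0.75]}, {"dp": [0, 0, 0], "rotation": [0, 0, 0.9]}]'

```text
clock: 12.2
position: [0.524, -0.074, 0.1595]
ee_rot: [0.001, 0.529, 0.849, 0.001]
contact_force: [-2.2, 3.1, 12.2]
width: 0.0527
```

>>> send_rows --deltas '[{"dp": [0, 0, 0], "rotation": [0, 0, 0.15]}, {"dp": [0, 0, 0], "rotation": [0, 0, 0.3]}, {"dp": [0, 0, 0], "rotation": [0, 0, 0.45]}, {"dp": [0, 0, 0], "rotation": [0, 0, 0.6]}, {"dp": [0, 0, 0], "rotation": [0, 0, 0.75]}, {"dp": [0, 0, 0], "rotation": [0, 0, 0.9]}]'

```text
clock: 12.7
position: [0.5239, -0.0739, 0.1594]
ee_rot: [0.001, 0.326, 0.945, 0.001]
contact_force: [-2.5, 3.4, 13.7]
width: 0.0529
```

Run:
```python
from h import *
s=monitor.get_state();print({k:np.round(s[k],3) for k in('clock','position','contact_force','moment','qpos','width')})
```

```text
{'clock': np.float64(12.7), 'position': array([ 0.524, -0.074,  0.159]), 'contact_force': array([-2.478,  3.414, 13.74 ]), 'moment': array([ 0.346,  0.471, -0.074]), 'qpos': array([-0.273,  0.275,  1.747,  0.002,  1.117, -1.179]), 'width': np.float64(0.053)}
```

>>> send_rows --deltas '[{"dp": [0, 0, 0], "rotation": [0, 0, 0.12]}, {"dp": [0, 0, 0], "rotation": [0, 0, 0.24]}, {"dp": [0, 0, 0], "rotation": [0, 0, 0.36]}, {"dp": [0, 0, 0], "rotation": [0, 0, 0.36]}]'

```text
clock: 13.03
position: [0.5238, -0.074, 0.1594]
ee_rot: [0.001, 0.241, 0.971, 0.001]
contact_force: [-3.2, 2.6, 13.4]
width: 0.0526
```

Run:
```python
from h import *
s=monitor.get_state();print({k:np.round(s[k],3) for k in('clock','position','contact_force','moment','qpos','width')})
```

```text
{'clock': np.float64(13.033), 'position': array([ 0.524, -0.074,  0.159]), 'contact_force': array([-3.235,  2.595, 13.444]), 'moment': array([ 0.34 ,  0.492, -0.009]), 'qpos': array([-2.730e-01,  2.750e-01,  1.747e+00,  1.000e-03,  1.117e+00,
       -1.358e+00]), 'width': np.float64(0.053)}
```

>>> send_rows --deltas '[{"dp": [0, 0, 0.03], "rotation": [0, 0, 0]}, {"dp": [0, 0, 0.06], "rotation": [0, 0, 0]}, {"dp": [0, 0, 0.09], "rotation": [0, 0, 0]}, {"dp": [0, 0, 0.12], "rotation": [0, 0, 0]}, {"dp": [0, 0, 0.12], "rotation": [0, 0, 0]}]'

```text
clock: 13.45
position: [0.5233, -0.0747, 0.172]
ee_rot: [0.001, 0.242, 0.97, -0.0]
contact_force: [-0.8, -0.1, -1.0]
width: 0.0524
```

>>> send_rows --deltas '[{"dp": [-0.01, 0, 0.1], "rotation": [0, 0, 0]}, {"dp": [-0.01, 0, 0.2], "rotation": [0, 0, 0]}, {"dp": [-0.01, 0, 0.3], "rotation": [0, 0, 0]}, {"dp": [-0.01, 0, 0.4], "rotation": [0, 0, 0]}, {"dp": [-0.01, 0, 0.48], "rotation": [0, 0, 0]}, {"dp": [-0.01, 0, 0.48], "rotation": [0, 0, 0]}, {"dp": [-0.01, 0, 0.48], "rotation": [0, 0, 0]}, {"dp": [-0.01, 0, 0.48], "rotation": [0, 0, 0]}, {"dp": [-0.01, 0, 0.48], "rotation": [0, 0, 0]}]'

```text
clock: 14.2
position: [0.5212, -0.0743, 0.2284]
ee_rot: [-0.001, 0.242, 0.97, 0.0]
contact_force: [-0.6, 0.4, -0.0]
width: 0.053
```

Run:
```python
from h import *
s=monitor.get_state();print({k:np.round(s[k],3) for k in('clock','position','contact_force','moment','qpos','width')})
for n in('side','top'):
    p=shot(n,n+'8'); a=p['color'][:,:,::-1]; u,v=w2pix(p,[.5216,-.074,.19])
    u,v=int(u),int(v); b=a[v-90:v+90,u-100:u+120];cv2.imwrite(f'pics/{n}8c.png',cv2.resize(b,None,fx=3.3,fy=3.3))
    C=cloud(p);m=(C[...,2]>.05)&(C[...,2]<.13)&(np.hypot(C[...,0]-.606,C[...,1]+.216)<.018)
    if m.sum(): print('knob',np.percentile(C[m][:,2],[90,98]))
```

```text
{'clock': np.float64(14.2), 'position': array([ 0.521, -0.074,  0.228]), 'contact_force': array([-0.562,  0.372, -0.038]), 'moment': array([ 0.009,  0.034, -0.036]), 'qpos': array([-0.274,  0.218,  1.642,  0.   ,  1.284, -1.356]), 'width': np.float64(0.053)}
knob [0.10048235 0.1018871 ]
```

View pics/side8c.png

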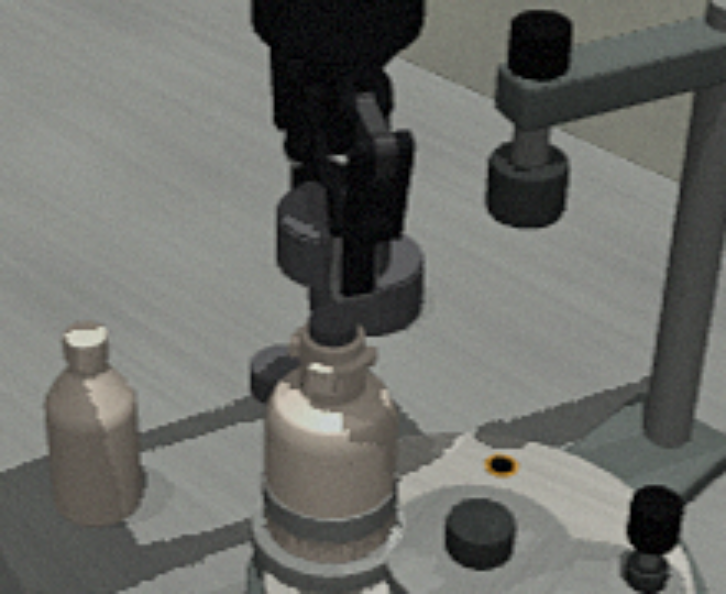

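Run:
```python
from h import *
p=eyes.get_image('side'); u,v=map(int,w2pix(p,[.5216,-.074,.21])); print(u,v)
a=p['color'][v-45:v+45,u-50:u+50,::-1]; a=np.clip(a.astype(float)*1.8,0,255).astype(np.uint8)
cv2.imwrite('pics/z9.png',cv2.resize(a,None,fx=6,fy=6,interpolation=cv2.INTER_CUBIC))
C=cloud(p)
print(w2pix(p,[.71,.075,.03]))
m=(np.hypot(C[...,0]-.5216,C[...,1]+.074)<.03)&(C[...,2]>.15)
vs=np.argwhere(m)
for r in range(v-35,v+40,4):
    print(r,[ (c,)+tuple((C[r,c]*1000).astype(int)) for c in range(u-14,u+20,6)])
for r in models.find_in('cap_center',p): print(np.round(r['box']),r['score'])
```

```text
354 237
[364.43565464 242.75074546]
202 [(340, np.int64(526), np.int64(-35), np.int64(256)), (346, np.int64(530), np.int64(-45), np.int64(258)), (352, np.int64(497), np.int64(-90), np.int64(291)), (358, np.int64(506), np.int64(-93), np.int64(289)), (364, np.int64(481), np.int64(-127), np.int64(314)), (370, np.int64(487), np.int64(-133), np.int64(314))]
206 [(340, np.int64(814), np.int64(253), np.int64(0)), (346, np.int64(530), np.int64(-45), np.int64(251)), (352, np.int64(494), np.int64(-92), np.int64(286)), (358, np.int64(508), np.int64(-91), np.int64(280)), (364, np.int64(480), np.int64(-128), np.int64(309)), (370, np.int64(488), np.int64(-132), np.int64(306))]
210 [(340, np.int64(799), np.int64(239), np.int64(0)), (346, np.int64(529), np.int64(-46), np.int64(244)), (352, np.int64(491), np.int64(-95), np.int64(282)), (358, np.int64(501), np.int64(-98), np.int64(280)), (364, np.int64(482), np.int64(-126), np.int64(300)), (370, np.int64(488), np.int64(-132), np.int64(300))]
214 [(340, np.int64(788), np.int64(228), np.int64(-1)), (346, np.int64(521), np.int64(-54), np.int64(244)), (35
[... 4316 characters left out ...]
, np.int64(614), np.int64(53), np.int64(21)), (346, np.int64(507), np.int64(-69), np.int64(149)), (352, np.int64(504), np.int64(-85), np.int64(160)), (358, np.int64(510), np.int64(-92), np.int64(160)), (364, np.int64(531), np.int64(-87), np.int64(146)), (370, np.int64(677), np.int64(27), np.int64(0))]
274 [(340, np.int64(507), np.int64(-55), np.int64(133)), (346, np.int64(507), np.int64(-69), np.int64(141)), (352, np.int64(502), np.int64(-86), np.int64(154)), (358, np.int64(510), np.int64(-92), np.int64(152)), (364, np.int64(532), np.int64(-86), np.int64(137)), (370, np.int64(544), np.int64(-88), np.int64(131))]
[338. 211. 372. 243.] 0.82
[326. 263. 345. 280.] 0.71
[347. 226. 383. 260.] 0.62
```

View pics/z9.png

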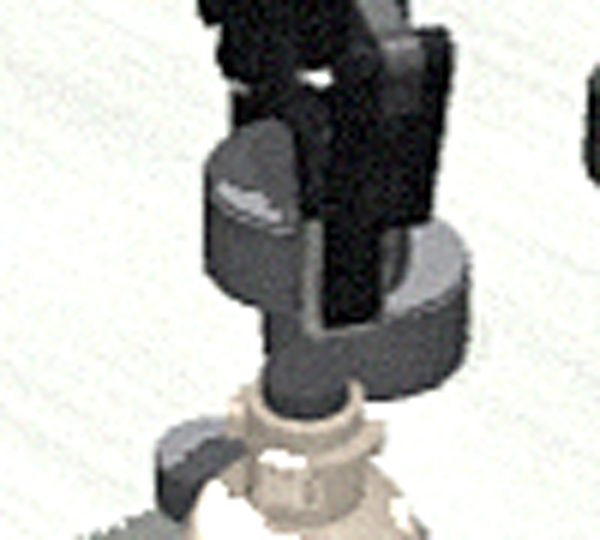

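Zoomed side view: the cap (top at z≈0.244, level) is in the jaws about 6 cm above the open neck (zoom ~310,410). The plunger is home. Handing in.

Run:
```python
from h import *
s=monitor.get_state();print(s['position'],abs(s['qd']).max(),s['clock'],s['width'])
p=eyes.get_image('top')
for k in('tin_a','spray_bottle'):
    print(k,[np.round(r['box']).tolist() for r in models.find_in(k,p) if r['score']>.3])
print(manip.sign_off())
```

```text
[ 0.52156567 -0.07435163  0.22883008] 0.0034502176443949664 14.4 0.05298258324452445
tin_a [[498.0, 256.0, 552.0, 282.0]]
spray_bottle [[303.0, 268.0, 328.0, 296.0]]
the job is handed in; nothing more can be done
None
```

I handed the job in at about 14.5 s; no verdict is reported, so success rests on my own checks below.

I lifted the plunger about 18 mm, swung the turret a quarter turn anticlockwise and let the pin drop into the next hole. I then gripped the cap, pressed it about 6 mm (13 N), turned it about 62° while pressing, and lifted it straight off.

- **Cap:** it is in the gripper (opening 53 mm) and level. Its centre is at about z 0.229–0.230, roughly 6 cm above the rim and within 2 mm of the bottle's axis. The open neck shows below it.
- **Plunger:** the knob top read about 101 mm, the same height as at the start, so I take it as home.
- **Turret angle:** I did not measure it directly. It comes from the pin being home plus the cap's position: the top camera put the cap within 1° of the index angle just before the drop, while the side camera disagreed by about 3°. I trusted the top camera.
- **Bystanders:** the final top view found the small bottle and one tin. The small bottle had not moved. The tin's box was clipped, probably by the arm, and the other tin was not detected, most likely hidden behind the arm. I never moved near the tins and felt no unexpected contact.

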